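# Set the clock hand to the marker and lock it

## Robot

A 6-joint arm with a two-finger parallel gripper is mounted at the origin on the work surface. World frame = base frame: x ahead of the robot, y to its left, z up, the work surface at z = 0. Lengths are in m, angles in rad, forces in N, time in s.
With the tool pointing down it reaches from about 0.225 to 0.875 m from the base axis. Payload 3.4 kg.
Tool frame: the origin (TCP) lies at the very end of the fingers, on their centre line; the grasp point (between the pads) lies 19 mm behind it; z points along the fingers, y is the line along which they close (so a half turn about z gives the same grasp; the last joint's range is limited). The gripper opens to 85 mm and grips with 20 to 120 N. Pads are 22 mm wide; open, the fingers measure 114 mm over their backs; the gripper's body (76 mm by 85 mm) begins 54 mm behind the grasp point. The pads swing forward as they close: fully open they stand 13 mm farther back than shut.
Start: joints at [1.037, 0.276, 1.505, -0, 1.361, -0.121], TCP at [0.231, 0.527, 0.209] pointing down, gripper open.
Joint ranges: [-2.89, 2.89], [-0.75, 2.08], [0.22, 2.7], [-1.18, 4.32], [0.11, 2.71], [-2.7, 2.7]. Speed limits (rad/s): [2.57, 2.57, 3.14, 3.14, 3.14, 3.14].

## Interface

Orientations are given as a rotation vector (axis times angle).
In Python, from workcell import sensors, eyes, r gives the robot as it stands. The module is installed in compiled form; this text tells all that it offers.
- The arm moves only by the shell command python3 -m handwheel 'ROWS' [FORCE]. ROWS is JSON, a list of rows, each an object with "linear": the shift along the world's x, y, z normalised to -1 to 1, where 1 is 500 mm, a list of three; "spin": the turn about the world's z normalised to -1 to 1, where 1 is pi/2 rad; "claw": the opening, from 0 (shut) to 1 (fully open). In form: [{"linear": [tx, ty, tz], "spin": spin, "claw": claw}, ...]. A call has 1 to 12 rows; each row is the pose to reach, as a shift and turn from the pose commanded when the call began; what a row does not reach only later rows make up. A row lasts 1/12 s, in which the tool goes at most 41.7 mm and 7.16 degrees, less where a joint would pass 70% of its speed; a pose out of reach is approached as far as the arm can. A call with a number of a shift or a turn outside -1 to 1 is refused whole. A call with a gripper value outside its range is refused whole. The fingers move at their own pace and stop on an object; FORCE is the grip in N (left out, the last holds). Time passes only in rows, so rows that repeat a pose let the fingers close. It gives the time, the measured TCP pose, the force, the opening and the grip force at its end, in the units of the state.
- sensors.observe(): the state, without advancing time (a new reading comes with each control period).
- eyes.read_camera(name): name is "scene" or "side" or "wrist"; returns (picture, depth): 480x640x3 uint8, blue, green, red; 480x640 float32, m along the optical axis (not along the pixel's ray), 0 where there is no reading.
- eyes.get_calibration(name): a dict with "K" (3x3 intrinsics, pixels), "rvec" (rotation vector, rad) and "tvec" (3), from world to camera coordinates, as OpenCV has them. Camera axes: x right, y down, z forward; pixel columns grow to the right and rows downward; lengths in m; the calibration is good to about 2 mm. The wrist camera is an equidistant fisheye: a pixel r from the principal point sees the ray r / f radians off the axis. A picture is of the moment at which its call begins: read the wrist's pose just before it. get_calibration takes no time and is no camera call; for the wrist camera it gives the pose at the moment of the call.
- r.hand_in(): hands the job in; it is judged then, once.
Trained networks look in the newest picture that a camera, given by its name, has taken for a name from the list of things; names that differ only in an ending like _2 or _b are one class to them, and where a whole thing is asked for, a point or a joint stands for the part that bears it (a point fixed in the world has none). Each returns a list of dicts, best first, with "score" (0 to 1); they miss things now and then, are a little off and sometimes report something else, mostly with a low value. They report only what shows in the picture. A call takes as long as a camera call. They do not tell look-alikes from the thing itself.
- eyes.look_for(query, camera): "box" ([left, top, width, height] as shares, 0 to 1, of the picture: columns of its width, rows of its height, round what is visible of it).
- eyes.tip_of(query, camera): "centre" ([column, row] as shares, 0 to 1, of the picture: columns of its width, rows of its height: a listed point, or the origin of a listed thing).
The state is a dict: "t": time; "q": joint angles; "qd": joint speeds; "joint_efforts": joint torques, N m; "tool_pos": TCP position; "ee_rot": TCP orientation; "wrist_force": force on the tool from outside, world axes, zero at the start; "wrist_torque": the same for the moment, N m; "opening": opening from 0.0 (shut) to 1.0 (fully open); "gripper_force": force on a finger pad.
Only numpy, scipy, OpenCV 4.12 (cv2) and the standard library are available. Lean on these libraries where they do the work, as an engineer would, in place of code of your own. Each camera call takes 0.05 s, during which the arm holds its last target. There are 200 camera calls.

## Task

On the clockmaker's setting stand, turn the round black knob until the tip of the dial's hand points at the point of the brass marker on the rim, and let go of the knob; do not push the hand or the marker themselves. Then lock the setting: lift the flat steel lock plate out of its wooden rest by its wooden grip and slide it edge down, upright, into the slot of the stand's dark steel block until it is fully home, and let go. Leave the other things on the bench where they are.

Things in the scene. Friction and masses are not known exactly. Their poses are not given: they have to be found in the camera images.
- stand: fixed setting stand: grey base 270 x 210 x 12 mm carrying a round wooden clock case (170 mm across, white dial) centred at (55, 0) mm in the stand's frame, the knob at (-85, 50) mm and the slotted dark steel lock block at (-85, -60) mm. Origin on the bench about under the base's centre; x from the knob side to the dial side, z up. Case, dial and marker are lower than 61 mm
- knob: round black fluted knob, 50 mm across, turning about a vertical axis on a brass pillar; gripping part from 74 to 110 mm above the bench; its frame turns with it (z up). Turns easily, stays where it is left. Gears turn the hand the same way by half the knob's angle
- knob_grip (a point): on the knob's axis, middle height of its gripping part (92 mm above the bench)
- pointer: the dial's only hand, dark steel, flat, 2 mm thick, 62 mm from axis to tip, 56 mm above the bench; origin on its vertical axis (the dial's centre), x points along the hand to its tip, z up. Always starts anticlockwise of the marker (seen from above), 0.3 to 1.35 rad off
- pointer_tip (a point): the tip of the hand, 62 mm from its axis
- marker: brass rider with a triangular point, 16 mm wide, clipped stiffly on the dial's rim and pointing inward at the dial's centre; origin on the dial's axis, x points from there to the rider; it is set at a different angle each time and must not be shifted
- marker_aim (a point): the point, 2 mm inside the marker's point, 62 mm from the dial's axis at the hand's height, where the hand's tip has to come
- slot_floor (a point): centre of the floor of the lock block's slot, 18 mm above the bench; axes as the stand's. The slot is 10 mm wide (x) and 86 mm long (y); its walls rise to 44 mm above the bench and flared lips widen the mouth to about 24 mm (in x) at 54 mm
- rest: fixed wooden rest, 61 x 104 x 44 mm high, with a slot 9 mm wide (x) and 80 mm long (y) whose floor is 14 mm above the bench; origin under its centre on the bench, z up. The lock plate starts in it
- plate: loose steel lock plate standing on edge: 6 mm thick (x), 70 mm wide (y), 70 mm high (z), about 0.25 kg, with a wooden grip 18 mm thick (x), 60 mm long (y) and 32 mm high on its upper edge (69 to 101 mm above the lower edge). Origin at the centre of the plate's lower edge, z up
- plate_grip (a point): centre of the plate's wooden grip, 85 mm above the plate's lower edge
- drivers: bystander: round brass screwdriver stand, 90 mm across, six small screwdrivers fanned out to about 122 mm height; origin under its centre
- loupe: bystander: black eyeglass loupe, 48 mm across, 42 mm high; origin under its centre
- jar: bystander: small amber oil jar, 48 mm across, 60 mm high; origin under its centre
Not all that is in view belongs to the job. There is more than one size of the plate; the one meant has the size given above.

How it is judged:
On the way, in this order (a step that is already met when the one before it is completed fails the run):
1. the hand's tip stands at the marker's point with the knob let go, the lock plate not yet in the slot (horizontal distance between pointer_tip and marker_aim below 0.005 m and contact force between the fingers and knob below 0.1 N and horizontal distance between plate and slot_floor above 0.03 m), for 0.3 s.
2. the lock plate is fully home in the lock block's slot (z of plate in the frame of slot_floor between -0.005 and 0.005 m and x of plate in the frame of slot_floor between -0.006 and 0.006 m and y of plate in the frame of slot_floor between -0.012 and 0.012 m and angle between plate's own z axis and vertical below 0.2 rad and angle between the x axis of plate and the x axis of stand, either way round below 0.2 rad), for 0.2 s.
At the end, for the whole second after the job is handed in: the hand's tip is within 5 mm of the marker's aiming point; the lock plate stands in the lock block's slot, its lower edge within 5 mm of the slot floor, within 6 mm across and 12 mm along the slot's centre, upright and in line with the slot within 0.2 rad; hand and plate are at rest and released (all of step 2 and horizontal distance between pointer_tip and marker_aim below 0.005 m and linear speed of plate below 0.02 m/s and angular speed of pointer below 0.05 rad/s); the robot touches nothing.
It fails at once if the hand is pushed directly (over 1 N) (contact force between pointer and anything else above 1 N).
It fails at once if the marker is shifted by more than 4 mm (distance of marker_aim from where it was at the start of the episode above 0.004 m).
It fails at once if a bystander (screwdriver stand, loupe or jar) is shifted by more than 30 mm (distance of any of drivers, loupe, jar from where it was at the start of the episode above 0.03 m).
It also fails if it takes over 67 s, if anything falls off the work surface, if the arm or the gripper's body presses on something with over 40 N, if the wrist force passes 120 N, or if a joint passes its speed limit or range.

## Working session

There is one attempt and no reset: what is moved stays moved. The work goes in short steps, Python scripts to look and compute and a shell command to move; the robot and the scene stay as the last step left them, time stands still between calls to the robot, and variables do not carry over. Pictures are saved under pics/ and viewed, at most 10 in all, crops included, and the job is handed in when it is done.

```bash
mkdir -p pics; cat > h.py <<'E'
import numpy as np, cv2
from workcell import sensors, eyes, r
def cal(n):
    c=eyes.get_calibration(n);K=np.array(c["K"],float);R=cv2.Rodrigues(np.array(c["rvec"],float))[0];return K,R,np.array(c["tvec"],float).ravel()
def ray(n,uv,c=None):
    K,R,t=c or cal(n);x=(uv[0]-K[0,2])/K[0,0];y=(uv[1]-K[1,2])/K[1,1]
    if n=="wrist":
        th=np.hypot(x,y);s=np.sin(th)/th if th>1e-9 else 1;d=np.array([x*s,y*s,np.cos(th)])
    else: d=np.array([x,y,1.])
    return -R.T@t,R.T@d
def atz(n,uv,z,c=None):
    o,d=ray(n,uv,c);return o+d*(z-o[2])/d[2]
def proj(n,P,c=None):
    K,R,t=c or cal(n);p=R@np.asarray(P,float)+t
    if n=="wrist":
        h=np.hypot(p[0],p[1]);th=np.arctan2(h,p[2]);x,y=p[:2]/h*th
    else: x,y=p[:2]/p[2]
    return np.array([K[0,0]*x+K[0,2],K[1,1]*y+K[1,2]])
def tips(q,n,z,k=3):
    for o in eyes.tip_of(q,n)[:k]:
        uv=np.array(o["centre"])*[640,480];print(n,q,round(o["score"],2),uv.round(),atz(n,uv,z).round(4))
E
python3 - <<'E'
from h import *
for n in("scene","side","wrist"):
    p,d=eyes.read_camera(n);cv2.imwrite(f"pics/{n}0.png",p);np.save(f"pics/{n}0.npy",d)
    K,R,t=cal(n);print(n,(-R.T@t).round(3),K[0,0])
for n in("scene","side"):
    for q,z in(("knob_grip",.092),("pointer",.056),("pointer_tip",.056),("marker_aim",.056),("slot_floor",.018),("plate_grip",.099),("rest",0),("stand",0),("drivers",0),("loupe",0),("jar",0)): tips(q,n,z)
E
```

```text
scene [1.478 0.18  0.792] 434.6378375536286
side [0.234 0.83  0.918] 554.6048359704401
wrist [0.154 0.56  0.374] 371.64829954431775
scene knob_grip 0.6 [291. 216.] [ 0.5188 -0.1349  0.092 ]
scene knob_grip 0.18 [265. 264.] [ 0.7306 -0.1396  0.092 ]
scene pointer 0.61 [257. 251.] [ 0.6461 -0.1942  0.056 ]
scene pointer_tip 0.62 [399. 235.] [0.503  0.1706 0.056 ]
scene pointer_tip 0.45 [263. 267.] [ 0.7045 -0.1581  0.056 ]
scene marker_aim 0.64 [257. 269.] [ 0.7136 -0.1715  0.056 ]
scene slot_floor 0.88 [261. 228.] [ 0.4968 -0.2397  0.018 ]
scene plate_grip 0.93 [399. 238.] [0.5709 0.1705 0.099 ]
scene plate_grip 0.69 [381. 275.] [0.7205 0.1408 0.099 ]
scene plate_grip 0.6 [414. 277.] [0.7116 0.2172 0.099 ]
scene rest 0.92 [396. 265.] [ 0.5645  0.1702 -0.    ]
scene rest 0.5 [513. 279.] [ 0.5618  0.474  -0.    ]
scene stand 0.66 [266. 257.] [ 0.602  -0.1896  0.    ]
scene loupe 0.74 [183. 227.] [ 0.5173 -0.4855  0.    ]
scene loupe 0.71 [488. 257.] [0.4801 0.4187 0.    ]
scene jar 0.57 [510. 282.] [ 0.5742  0.4659 -0.    ]
scene jar 0.23 [294. 226.] [ 0.446  -0.1515  0.    ]
side knob_grip 0.8 [361. 211.] [ 0.5187 -0.1236  0.092 ]
side pointer 0.42 [319. 194.] [ 0.6528 -0.19    0.056 ]
side pointer_tip 0.65 [295. 198.] [ 0.6996 -0.152   0.056 ]
side slot_floor 0.98 [379. 207.] [ 0.5068 -0.2403  0.018 ]
side slot_floor 0.35 [218. 447.] [0.5673 0.4726 0.018 ]
side plate_grip 0.91 [234. 306.] [0.6509 0.2447 0.099 ]
side plate_grip 0.78 [254. 278.] [0.6499 0.1651 0.099 ]
side plate_grip 0.59 [292. 288.] [0.5679 0.1607 0.099 ]
side rest 0.67 [289. 323.] [ 0.5732  0.1726 -0.    ]
side stand 0.81 [340. 216.] [ 0.594  -0.1896  0.    ]
side drivers 0.98 [394. 155.] [ 0.5436 -0.5076  0.    ]
side drivers 0.63 [216. 448.] [0.576  0.4687 0.    ]
side loupe 0.84 [283. 442.] [0.4729 0.4167 0.    ]
side jar 0.94 [222. 447.] [0.5675 0.4639 0.    ]
```

View pics/side0.png

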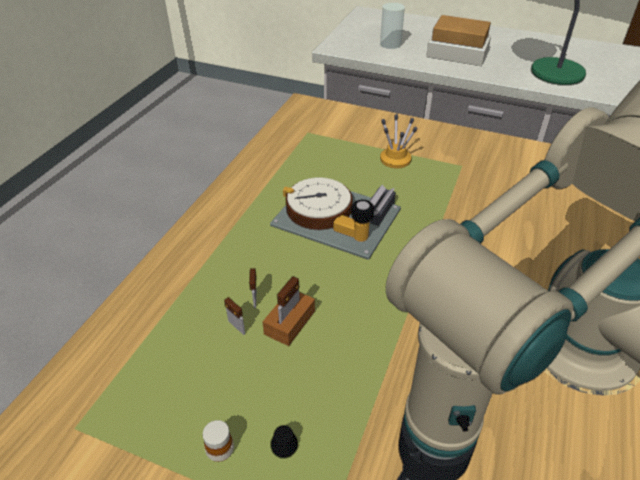

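View pics/scene0.png

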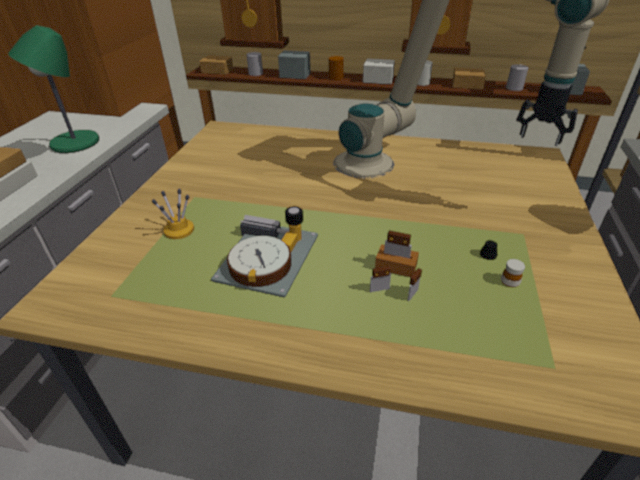

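The side view shows the stand at about (340,216), with the marker at (288,191) and the hand's tip at (295,198) near it. The rest with its plate is at (289,310), two look-alike plates stand left of it at (235,315) and (253,285), and the jar and loupe are far off. The scene view agrees with this.

```bash
python3 -m handwheel '[{"linear":[0.4,-0.75,0.24],"spin":0,"claw":1},{"linear":[0.4,-0.75,0.24],"spin":0,"claw":1},{"linear":[0.4,-0.75,0.24],"spin":0,"claw":1},{"linear":[0.4,-0.75,0.24],"spin":0,"claw":1},{"linear":[0.4,-0.75,0.24],"spin":0,"claw":1},{"linear":[0.4,-0.75,0.24],"spin":0,"claw":1},{"linear":[0.4,-0.75,0.24],"spin":0,"claw":1},{"linear":[0.4,-0.75,0.24],"spin":0,"claw":1},{"linear":[0.4,-0.75,0.24],"spin":0,"claw":1},{"linear":[0.4,-0.75,0.24],"spin":0,"claw":1},{"linear":[0.4,-0.75,0.24],"spin":0,"claw":1},{"linear":[0.4,-0.75,0.24],"spin":0,"claw":1}]'
python3 - <<'E'
from h import *
s=sensors.observe();print(s)
print(cv2.Rodrigues(np.array(s["ee_rot"]))[0].round(3))
n="wrist";p,d=eyes.read_camera(n);cv2.imwrite(f"pics/w1.png",p);np.save("pics/w1.npy",d)
K,R,t=cal(n);print(K,(-R.T@t).round(3),R.round(2))
for q,z in(("plate_grip",.099),("rest",0),("plate",.014),("knob_grip",.092),("slot_floor",.018)): tips(q,n,z)
E
```

```text
t: 2.25
tool_pos: [0.4338, 0.1478, 0.3308]
ee_rot: [0.652, 3.068, -0.002]
wrist_force: [-0.8, 0.4, -0.5]
opening: 0.996
gripper_force: 0.0
{'t': 2.25, 'q': array([ 0.17874996,  0.0458912 ,  1.49665804, -0.00285576,  1.59484028,
       -0.97333134]), 'qd': array([ 0.06724   , -0.00148042,  0.04668997,  0.07490399,  0.00348817,
        0.06103711]), 'joint_efforts': array([ -1.16886891, -28.94387305, -26.11107051,  -0.3180849 ,
         0.08820628,  -0.33378404]), 'tool_pos': array([0.43378711, 0.14777804, 0.33075939]), 'ee_rot': array([ 6.52003197e-01,  3.06810776e+00, -1.64963041e-03]), 'wrist_force': array([-0.81218298,  0.43389128, -0.47311324]), 'wrist_torque': array([-0.00719386, -0.06404167,  0.01614729]), 'gripper_force': 0.0, 'opening': 0.9964370846391302}
[[-0.914  0.407  0.005]
 [ 0.407  0.914 -0.002]
 [-0.005  0.    -1.   ]]
[[371.64829954   0.         320.90892124]
 [  0.         371.64829954 234.63263343]
 [  0.           0.           1.        ]] [0.356 0.184 0.495] [[ 0.4   0.91  0.  ]
 [ 0.87 -0.38  0.32]
 [ 0.29 -0.13 -0.95]]
wrist plate_grip 0.73 [386. 285.] [0.5679 0.1773 0.099 ]
wrist plate_grip 0.7 [384. 339.] [0.6412 0.1484 0.099 ]
wrist plate_grip 0.55 [438. 316.] [0.6393 0.2248 0.099 ]
wrist rest 0.93 [371. 253.] [0.5616 0.1738 0.    ]
wrist rest 0.72 [505. 126.] [0.4621 0.4241 0.    ]
wrist plate 0.92 [375. 261.] [0.5692 0.1753 0.014 ]
wrist plate 0.86 [376. 317.] [0.6557 0.1453 0.014 ]
wrist plate 0.6 [428. 293.] [0.6512 0.2309 0.014 ]
wrist knob_grip 0.75 [164. 326.] [ 0.5135 -0.1165  0.092 ]
wrist knob_grip 0.46 [126. 318.] [ 0.4823 -0.1674  0.092 ]
wrist slot_floor 0.71 [126. 316.] [ 0.503  -0.2308  0.018 ]
```

View pics/w1.png

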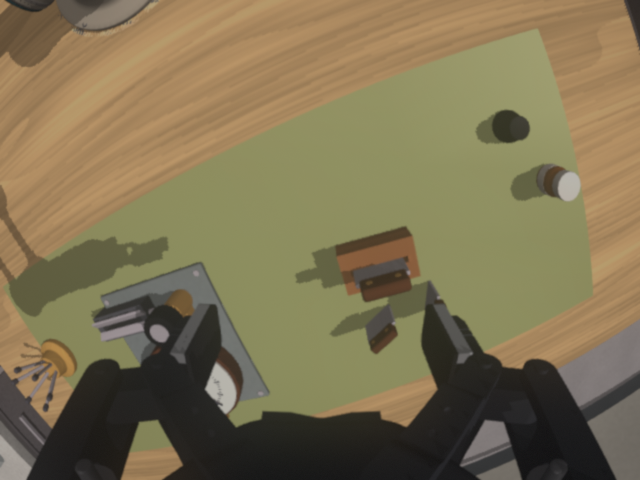

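The wrist view shows the rest with its plate at (385,270) and its grip roughly parallel to image x. The look-alikes are below it, and the stand is at lower left, partly hidden by the finger.

```bash
cat >> h.py <<'E'
def cloud(n,d,c=None):
    K,R,t=c or cal(n);v,u=np.mgrid[0:480,0:640];x=(u-K[0,2])/K[0,0];y=(v-K[1,2])/K[1,1]
    if n=="wrist":
        th=np.hypot(x,y)+1e-9;f=np.tan(np.minimum(th,1.4))/th;x=x*f;y=y*f
    P=np.stack([x*d,y*d,d],-1)
    P=(P-t)@R;P[d==0]=np.nan;return P
def rect(P,zlo,zhi,c,rad):
    m=(P[...,2]>zlo)&(P[...,2]<zhi)&(np.hypot(P[...,0]-c[0],P[...,1]-c[1])<rad)
    q=P[m];b=cv2.minAreaRect((q[:,:2]*1000).astype(np.float32));print(m.sum(),"z",np.percentile(q[:,2],[5,50,95]).round(4),"rect",np.round(b[0],1),np.round(b[1],1),round(b[2],1));return q
E
python3 - <<'E'
from h import *
P=cloud("wrist",np.load("pics/w1.npy"))
rect(P,.085,.13,(.57,.173),.05);rect(P,.105,.13,(.57,.173),.05);rect(P,.035,.055,(.56,.173),.09)
P=cloud("side",np.load("pics/side0.npy"))
rect(P,.09,.13,(.57,.165),.04);rect(P,.085,.12,(.515,-.125),.05);rect(P,.105,.13,(.57,.173),.05)
rect(P,.005,.02,(.6,-.19),.2)
E
python3 -m handwheel '[{"linear":[0.3,-0.66,-0.04],"spin":0,"claw":1},{"linear":[0.3,-0.66,-0.04],"spin":0,"claw":1},{"linear":[0.3,-0.66,-0.04],"spin":0,"claw":1},{"linear":[0.3,-0.66,-0.04],"spin":0,"claw":1},{"linear":[0.3,-0.66,-0.04],"spin":0,"claw":1},{"linear":[0.3,-0.66,-0.04],"spin":0,"claw":1},{"linear":[0.3,-0.66,-0.04],"spin":0,"claw":1},{"linear":[0.3,-0.66,-0.04],"spin":0,"claw":1},{"linear":[0.3,-0.66,-0.04],"spin":0,"claw":1},{"linear":[0.3,-0.66,-0.04],"spin":0,"claw":1},{"linear":[0.3,-0.66,-0.04],"spin":0,"claw":1},{"linear":[0.3,-0.66,-0.04],"spin":0,"claw":1}]'
python3 - <<'E'
from h import *
n="wrist";p,d=eyes.read_camera(n);np.save("pics/w2.npy",d)
for q,z in(("knob_grip",.092),("pointer",.056),("pointer_tip",.056),("marker_aim",.056),("slot_floor",.018),("stand",0)): tips(q,n,z,2)
cv2.imwrite("pics/w2.png",p)
K,R,t=cal(n);np.savez("pics/w2c.npz",K=K,R=R,t=t)
P=cloud(n,d)
rect(P,.005,.02,(.6,-.19),.2);rect(P,.1,.12,(.515,-.125),.04);rect(P,.046,.056,(.65,-.19),.084);rect(P,.048,.06,(.5,-.236),.06)
E
```

```text
1136 z [0.0886 0.1113 0.1137] rect [564.8 177.7] [60.4 18.8] 83.0
765 z [0.1072 0.1123 0.1138] rect [564.8 177.7] [60.4 18.8] 82.9
2365 z [0.039  0.0419 0.0483] rect [592.1 176.5] [105.5 116.7] 83.2
367 z [0.0934 0.1117 0.1161] rect [570.3 173.1] [62.4 20.4] 82.1
402 z [0.0885 0.1078 0.1122] rect [ 516.  -121.2] [51.3 52.2] 31.6
256 z [0.1068 0.1136 0.1163] rect [570.5 172.6] [62.1 19.8] 84.2
2328 z [0.0067 0.0115 0.0166] rect [ 605.6 -157.9] [333.  387.5] 77.5
t: 3.55
tool_pos: [0.5805, -0.1766, 0.3088]
ee_rot: [-0.641, -3.074, -0.002]
wrist_force: [-0.0, 0.4, 0.8]
opening: 0.997
gripper_force: 0.0
wrist knob_grip 0.96 [342. 119.] [ 0.5175 -0.1255  0.092 ]
wrist pointer 0.85 [337. 242.] [ 0.6506 -0.1851  0.056 ]
wrist pointer_tip 0.66 [377. 271.] [ 0.7061 -0.1543  0.056 ]
wrist marker_aim 0.7 [250. 147.] [ 0.506  -0.2312  0.056 ]
wrist marker_aim 0.61 [361. 284.] [ 0.715  -0.1798  0.056 ]
wrist slot_floor 0.89 [254. 150.] [ 0.5119 -0.2374  0.018 ]
wrist slot_floor 0.17 [543.  84.] [0.5685 0.1583 0.018 ]
wrist stand 0.7 [322. 190.] [ 0.5967 -0.1817  0.    ]
wrist stand 0.7 [588.  84.] [0.5933 0.2543 0.    ]
12787 z [0.012  0.0136 0.0155] rect [ 587.4 -200.5] [355.4 365.3] 11.1
2087 z [0.1091 0.1116 0.1132] rect [ 517.4 -126.2] [51.7 50.7] 51.0
13009 z [0.0495 0.0537 0.055 ] rect [ 650.3 -189.5] [164.7 166.8] 8.3
1681 z [0.0485 0.0529 0.0558] rect [ 507.8 -236.1] [111.   36.5] 85.1
```

View pics/w2.png

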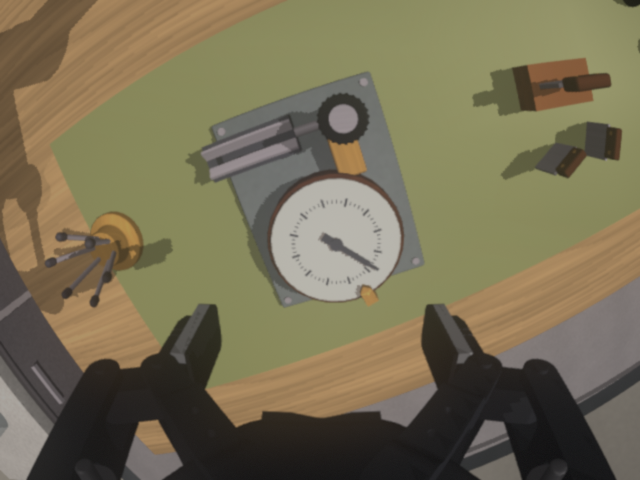

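The wrist view shows the dial centre at about (335,241), the hand's tip at about (378,269), the marker at about (368,294), the knob at (343,119) and the slot block at (252,150). I'll magnify the dial.

```bash
python3 - <<'E'
from h import *
z=np.load("pics/w2c.npz");c=(z["K"],z["R"],z["t"])
p=cv2.imread("pics/w2.png");cr=cv2.resize(p[210:310,310:420],None,fx=6,fy=6,interpolation=cv2.INTER_CUBIC);cv2.imwrite("pics/c2.png",cr)
hsv=cv2.cvtColor(p,cv2.COLOR_BGR2HSV);m=cv2.inRange(hsv,(10,120,120),(30,255,255));m[:278]=0;m[310:]=0;m[:,:345]=0;m[:,395:]=0
ys,xs=np.nonzero(m);print(len(xs),xs.mean(),ys.mean(),atz("wrist",(xs.mean(),ys.mean()),.057,c))
g=p.max(2);dk=np.zeros((480,640),bool);dk[225:285,318:390]=g[225:285,318:390]<95
ys,xs=np.nonzero(dk);Q=np.array([atz("wrist",(a,b),.056,c)[:2] for a,b in zip(xs,ys)])
mean=Q.mean(0);u=np.linalg.svd(Q-mean)[2][0];u*=np.sign(u[0]);s=(Q-mean)@u;print(len(Q),mean,np.degrees(np.arctan2(u[1],u[0])),mean+u*s.max(),mean+u*s.min())
P=cloud("wrist",np.load("pics/w2.npy"),c)
import itertools
b=(hsv[...,1]<60)
q=P[(P[...,2]>.048)&(P[...,2]<.056)&(np.hypot(P[...,0]-.65,P[...,1]+.189)<.1)&(g>140)&b][:,:2]
print("dial",cv2.minEnclosingCircle((q*1000).astype(np.float32)))
E
```

```text
210 368.5190476190476 295.5857142857143 [ 0.733961   -0.17728865  0.057     ]
264 [ 0.66071005 -0.18352878] 33.99524731659356 [ 0.69982586 -0.15714955] [ 0.6380429  -0.19881523]
dial ((653.8442993164062, -188.67164611816406), 80.30838775634766)
```

View pics/c2.png

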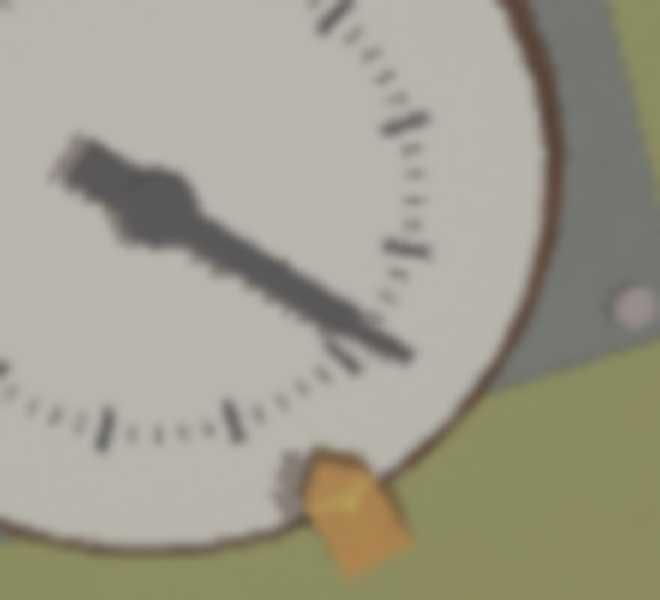

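The crop shows the hub at (335.8,244.1), the tip at (377.6,268.6), the marker's inner point at about (362.8,284.8) and its outer end at (373,302).

```bash
python3 - <<'E'
from h import *
z=np.load("pics/w2c.npz");c=(z["K"],z["R"],z["t"])
h=atz("wrist",(335.8,244.1),.057,c)[:2]
for nm,uv in(("tip",(377.6,268.6)),("mpt",(362.8,284.8)),("mend",(373,302)),("mctr",(368.5,295.6))):
    p=atz("wrist",uv,.056,c)[:2]-h;print(nm,h,p,np.hypot(*p),np.degrees(np.arctan2(p[1],p[0])))
P=cloud("wrist",np.load("pics/w2.npy"),c)
for uv in((250,147),(343,119),(368,296),(362,287)):print(P[uv[1],uv[0]].round(4))
# stand yaw from case & knob, slot: base edge corners
ks=[atz("wrist",uv,.012,c)[:2] for uv in((371,72),(423,265),(211,126),(281,306))]
print(np.round(ks,4))
for a,b in((0,1),(2,3),(0,2),(1,3)):
    d=ks[b]-ks[a];print(np.hypot(*d).round(4),np.degrees(np.arctan2(d[1],d[0])).round(1))
print("ctr",np.mean(ks,0))
s=sensors.observe();print(s["tool_pos"],s["q"][5],cv2.Rodrigues(s["ee_rot"])[0][:,1])
E
```

```text
tip [ 0.65241418 -0.18862619] [0.05117335 0.03505387] 0.062028102364117155 34.411241200035946
mpt [ 0.65241418 -0.18862619] [0.06456172 0.01004043] 0.06533778109664079 8.839641559939006
mend [ 0.65241418 -0.18862619] [0.09340839 0.01329407] 0.0943496652118742 8.100051465955307
mctr [ 0.65241418 -0.18862619] [0.08210555 0.0112274 ] 0.08286963435150277 7.78653164923873
[ 0.5063 -0.2397  0.0203]
[ 0.5179 -0.1263  0.1119]
[ 0.7317 -0.1777  0.0616]
[ 0.7168 -0.1802  0.0612]
[[ 0.4805 -0.0665]
 [ 0.746  -0.0938]
 [ 0.4599 -0.2757]
 [ 0.7244 -0.3018]]
0.267 -5.9
0.2658 -5.6
0.2103 -95.6
0.2091 -95.9
ctr [ 0.60268949 -0.18444743]
[ 0.58052014 -0.17732135  0.30977745] -1.5703592465542986 [4.00044220e-01 9.16495826e-01 1.54230178e-04]
```

```bash
python3 -m handwheel '[{"linear":[-0.125,0.102,0],"spin":0,"claw":1},{"linear":[-0.125,0.102,0],"spin":0,"claw":1},{"linear":[-0.125,0.102,-0.1],"spin":0,"claw":1},{"linear":[-0.125,0.102,-0.2],"spin":0,"claw":1},{"linear":[-0.125,0.102,-0.3],"spin":0,"claw":1},{"linear":[-0.125,0.102,-0.36],"spin":0,"claw":1},{"linear":[-0.125,0.102,-0.42],"spin":0,"claw":1},{"linear":[-0.125,0.102,-0.46],"spin":0,"claw":1},{"linear":[-0.125,0.102,-0.46],"spin":0,"claw":1},{"linear":[-0.125,0.102,-0.46],"spin":0,"claw":1},{"linear":[-0.125,0.102,-0.46],"spin":0,"claw":1}]' 25
python3 -m handwheel '[{"linear":[0,0,0],"spin":0,"claw":0.55},{"linear":[0,0,0],"spin":0,"claw":0.4},{"linear":[0,0,0],"spin":0,"claw":0.4},{"linear":[0,0,0],"spin":0,"claw":0.4},{"linear":[0,0,0],"spin":0,"claw":0.4},{"linear":[0,0,0],"spin":0,"claw":0.4}]' 25
```

```text
t: 4.82
tool_pos: [0.5198, -0.1278, 0.0811]
ee_rot: [0.643, 3.071, -0.001]
wrist_force: [0.3, -0.1, 0.4]
opening: 1.0
gripper_force: 0.0
t: 5.32
tool_pos: [0.5197, -0.1268, 0.0812]
ee_rot: [0.644, 3.071, 0.002]
wrist_force: [-0.2, 3.1, 6.8]
opening: 0.563
gripper_force: 24.8
```

```bash
python3 -m handwheel '[{"linear":[0,0,0],"spin":-0.07,"claw":0.4},{"linear":[0,0,0],"spin":-0.14,"claw":0.4},{"linear":[0,0,0],"spin":-0.21,"claw":0.4},{"linear":[0,0,0],"spin":-0.28,"claw":0.4},{"linear":[0,0,0],"spin":-0.35,"claw":0.4},{"linear":[0,0,0],"spin":-0.42,"claw":0.4},{"linear":[0,0,0],"spin":-0.49,"claw":0.4},{"linear":[0,0,0],"spin":-0.55,"claw":0.4},{"linear":[0,0,0],"spin":-0.58,"claw":0.4},{"linear":[0,0,0],"spin":-0.58,"claw":0.4},{"linear":[0,0,0],"spin":-0.58,"claw":0.4},{"linear":[0,0,0],"spin":-0.58,"claw":0.4}]'
python3 - <<'E'
from h import *
s=sensors.observe();print(s["q"])
n="side";p,d=eyes.read_camera(n)
for n in("scene","wrist"): p,d=eyes.read_camera(n);cv2.imwrite(f"pics/{n}3.png",p)
for n in("scene","side","wrist"):
    for q in("pointer_tip","marker_aim"):tips(q,n,.056,2)
E
```

```text
t: 6.32
tool_pos: [0.5181, -0.1281, 0.0812]
ee_rot: [1.929, 2.477, -0.002]
wrist_force: [-2.9, -1.5, 8.0]
opening: 0.561
gripper_force: 24.9
[-3.71700555e-01  3.18952812e-01  1.78785646e+00 -1.72778934e-03
  1.03326831e+00 -6.18163143e-01]
scene pointer_tip 0.62 [255. 269.] [ 0.7135 -0.1763  0.056 ]
scene marker_aim 0.67 [253. 268.] [ 0.7125 -0.1832  0.056 ]
side pointer_tip 0.6 [294. 189.] [ 0.7173 -0.1844  0.056 ]
side marker_aim 0.73 [342. 220.] [ 0.5636 -0.118   0.056 ]
side marker_aim 0.5 [294. 192.] [ 0.713  -0.1745  0.056 ]
wrist pointer_tip 0.71 [545. 376.] [ 0.7113 -0.18    0.056 ]
wrist marker_aim 0.85 [545. 373.] [ 0.7089 -0.1769  0.056 ]
```

```bash
python3 -m handwheel '[{"linear":[0,0,0],"spin":0,"claw":1},{"linear":[0,0,0],"spin":0,"claw":1},{"linear":[0,0,0],"spin":0,"claw":1},{"linear":[0,0,0],"spin":0,"claw":1},{"linear":[0,0,0.06],"spin":0,"claw":1},{"linear":[0,0,0.14],"spin":0,"claw":1},{"linear":[0,0,0.22],"spin":0,"claw":1},{"linear":[0,0,0.3],"spin":0,"claw":1},{"linear":[0,0,0.38],"spin":0,"claw":1},{"linear":[0,0,0.46],"spin":0,"claw":1},{"linear":[0.06,-0.05,0.46],"spin":0.1,"claw":1},{"linear":[0.125,-0.1,0.46],"spin":0.2,"claw":1}]'
python3 -m handwheel '[{"linear":[0,0,0],"spin":0.4,"claw":1},{"linear":[0,0,0],"spin":0.4,"claw":1},{"linear":[0,0,0],"spin":0.4,"claw":1},{"linear":[0,0,0],"spin":0.4,"claw":1},{"linear":[0,0,0],"spin":0.4,"claw":1},{"linear":[0,0,0],"spin":0.4,"claw":1},{"linear":[0,0,0],"spin":0.4,"claw":1},{"linear":[0,0,0],"spin":0.4,"claw":1}]'
python3 - <<'E'
from h import *
n="wrist";p,d=eyes.read_camera(n);np.save("pics/w4.npy",d);cv2.imwrite("pics/w4.png",p)
K,R,t=cal(n);np.savez("pics/w4c.npz",K=K,R=R,t=t)
for q,z in(("pointer",.056),("pointer_tip",.056),("marker_aim",.056)): tips(q,n,z,2)
u,v=proj(n,(.695,-.184,.056)).astype(int);print(u,v)
cv2.imwrite("pics/c4.png",cv2.resize(p[v-50:v+50,u-55:u+55],None,fx=6,fy=6,interpolation=cv2.INTER_CUBIC))
E
```

```text
t: 7.77
tool_pos: [0.5818, -0.1772, 0.3146]
ee_rot: [1.592, 2.698, 0.002]
wrist_force: [0.1, 0.8, -0.3]
opening: 0.998
gripper_force: 0.0
t: 8.43
tool_pos: [0.5807, -0.1772, 0.3091]
ee_rot: [-0.698, -3.063, -0.0]
wrist_force: [0.3, -0.1, 0.8]
opening: 1.0
gripper_force: 0.0
wrist pointer 0.82 [340. 244.] [ 0.6541 -0.1865  0.056 ]
wrist pointer 0.55 [251. 147.] [ 0.5046 -0.228   0.056 ]
wrist pointer_tip 0.69 [364. 282.] [ 0.7136 -0.181   0.056 ]
wrist marker_aim 0.81 [363. 281.] [ 0.7113 -0.1804  0.056 ]
355 271
```

View pics/c4.png

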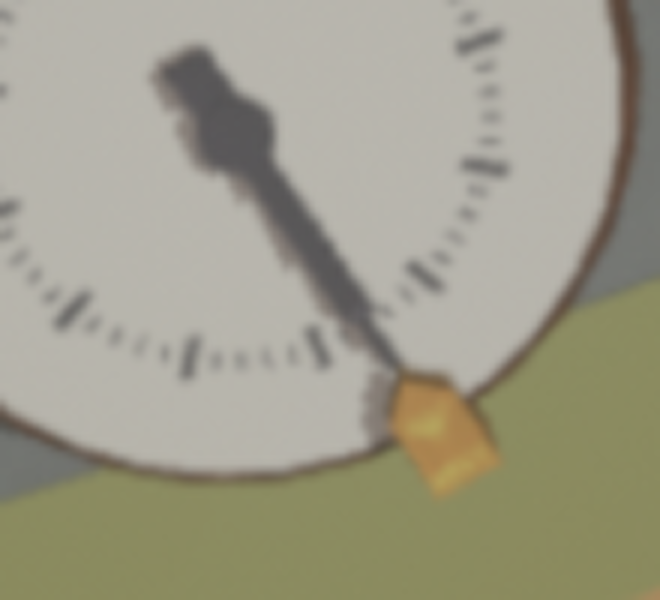

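The hand's tip meets the marker's point, less than 1 mm off by eye. Now the plate.

```bash
python3 -m handwheel '[{"linear":[-0.025,0.7,0],"spin":-0.787,"claw":1},{"linear":[-0.025,0.7,0],"spin":-0.787,"claw":1},{"linear":[-0.025,0.7,0],"spin":-0.787,"claw":1},{"linear":[-0.025,0.7,0],"spin":-0.787,"claw":1},{"linear":[-0.025,0.7,0],"spin":-0.787,"claw":1},{"linear":[-0.025,0.7,0],"spin":-0.787,"claw":1},{"linear":[-0.025,0.7,0],"spin":-0.787,"claw":1},{"linear":[-0.025,0.7,0],"spin":-0.787,"claw":1},{"linear":[-0.025,0.7,0],"spin":-0.787,"claw":1},{"linear":[-0.025,0.7,0],"spin":-0.787,"claw":1},{"linear":[-0.025,0.7,0],"spin":-0.787,"claw":1},{"linear":[-0.025,0.7,0],"spin":-0.787,"claw":1}]'
python3 -m handwheel '[{"linear":[0,0,0],"spin":0,"claw":1},{"linear":[0,0,0],"spin":0,"claw":1},{"linear":[0,0,0],"spin":0,"claw":1}]'
python3 - <<'E'
from h import *
n="wrist";p,d=eyes.read_camera(n);np.save("pics/w5.npy",d);cv2.imwrite("pics/w5.png",p)
for q,z in(("plate_grip",.099),("plate",.014),("rest",0)): tips(q,n,z,3)
P=cloud(n,d)
rect(P,.108,.125,(.57,.173),.045);rect(P,.035,.05,(.57,.173),.08)
rect(P,.06,.125,(.645,.15),.035)
rect(P,.06,.125,(.645,.23),.045)
s=sensors.observe();print(s["q"],s["tool_pos"],cv2.Rodrigues(s["ee_rot"])[0][:,1])
E
```

```text
t: 9.63
tool_pos: [0.568, 0.1738, 0.3092]
ee_rot: [2.34, 2.095, -0.0]
wrist_force: [0.7, -0.4, 0.4]
opening: 1.004
gripper_force: 0.0
t: 9.88
tool_pos: [0.5683, 0.1722, 0.3093]
ee_rot: [2.341, 2.094, 0.0]
wrist_force: [-0.4, 0.3, -0.1]
opening: 1.001
gripper_force: 0.0
wrist plate_grip 0.81 [324. 199.] [0.5702 0.1669 0.099 ]
wrist plate_grip 0.66 [408. 131.] [0.6633 0.2291 0.099 ]
wrist plate_grip 0.6 [410. 209.] [0.6603 0.1472 0.099 ]
wrist plate 0.96 [395. 130.] [0.6664 0.2258 0.014 ]
wrist plate 0.78 [323. 181.] [0.5702 0.1697 0.014 ]
wrist plate 0.71 [362. 389.] [ 0.5968 -0.1737  0.014 ]
wrist rest 0.58 [321. 177.] [0.5674 0.1736 0.    ]
wrist rest 0.47 [311. 395.] [ 0.5101 -0.19    0.    ]
1033 z [0.1124 0.1151 0.1166] rect [571.7 171.1] [58.9 18. ] 83.4
3250 z [0.0432 0.0445 0.0459] rect [571.3 172.7] [104.   60.9] 82.1
381 z [0.0651 0.0756 0.0774] rect [667.  144.3] [14.7 35.1] 24.9
486 z [0.0717 0.0759 0.0773] rect [667.9 224.1] [14.4 42.6] 67.8
[1.77302557e-01 2.68447228e-01 1.27311839e+00 2.56011387e-05
 1.59987855e+00 2.88760192e-01] [0.56827319 0.1723409  0.30927971] [ 9.93795099e-01 -1.11226270e-01  1.35054484e-04]
```

View pics/w5.png

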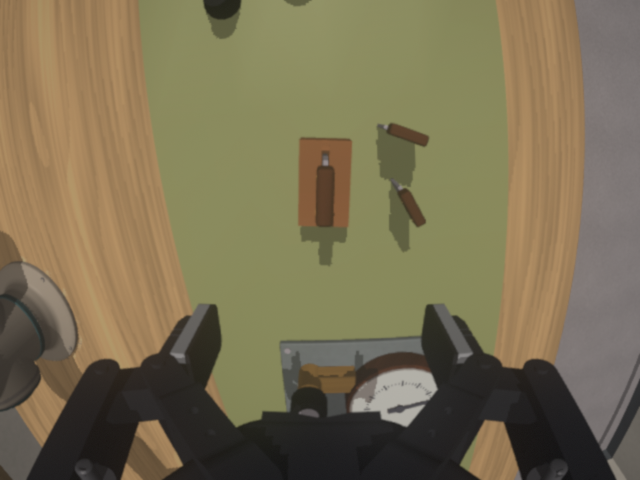

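The wrist view shows the plate's grip at (325,195), lined up with the fingers' closing direction. The look-alikes are off to the right and lower. Descending.

```bash
python3 -m handwheel '[{"linear":[0.006,-0.003,-0.08],"spin":-0.008,"claw":1},{"linear":[0.006,-0.003,-0.16],"spin":-0.008,"claw":1},{"linear":[0.006,-0.003,-0.24],"spin":-0.008,"claw":1},{"linear":[0.006,-0.003,-0.32],"spin":-0.008,"claw":0.8},{"linear":[0.006,-0.003,-0.38],"spin":-0.008,"claw":0.6},{"linear":[0.006,-0.003,-0.43],"spin":-0.008,"claw":0.5},{"linear":[0.006,-0.003,-0.458],"spin":-0.008,"claw":0.5},{"linear":[0.006,-0.003,-0.458],"spin":-0.008,"claw":0.5},{"linear":[0.006,-0.003,-0.458],"spin":-0.008,"claw":0.5}]' 40
python3 -m handwheel '[{"linear":[0,0,0],"spin":0,"claw":0.1},{"linear":[0,0,0],"spin":0,"claw":0.1},{"linear":[0,0,0],"spin":0,"claw":0.1},{"linear":[0,0,0],"spin":0,"claw":0.1},{"linear":[0,0,0],"spin":0,"claw":0.1},{"linear":[0,0,0],"spin":0,"claw":0.1}]' 40
```

```text
t: 10.83
tool_pos: [0.571, 0.171, 0.0798]
ee_rot: [-2.354, -2.079, 0.002]
wrist_force: [0.1, 0.1, 0.7]
opening: 0.499
gripper_force: 0.0
t: 11.33
tool_pos: [0.5727, 0.1715, 0.0822]
ee_rot: [2.353, 2.079, 0.006]
wrist_force: [-0.2, 0.1, 6.0]
opening: 0.19
gripper_force: 42.2
```

```bash
python3 -m handwheel '[{"linear":[0,0,0.04],"spin":0,"claw":0.1},{"linear":[0,0,0.08],"spin":0,"claw":0.1},{"linear":[0,0,0.14],"spin":0,"claw":0.1},{"linear":[0,0,0.2],"spin":0,"claw":0.1},{"linear":[0,0,0.26],"spin":0,"claw":0.1},{"linear":[0,0,0.3],"spin":0,"claw":0.1},{"linear":[0,0,0.3],"spin":0,"claw":0.1},{"linear":[0,0,0.3],"spin":0,"claw":0.1},{"linear":[0,0,0.3],"spin":0,"claw":0.1}]'
python3 - <<'E'
from h import *
s=sensors.observe();print(s["tool_pos"],cv2.Rodrigues(s["ee_rot"])[0][:,1])
p,d=eyes.read_camera("side");P=cloud("side",d)
for q in("plate_grip","plate"):tips(q,"side",.249 if q!="plate" else .164,1)
rect(P,.13,.3,(.571,.171),.06)
# slot block from pre-grasp stand view (w4), better frame
z=np.load("pics/w4c.npz");c=(z["K"],z["R"],z["t"]);P=cloud("wrist",np.load("pics/w4.npy"),c)
rect(P,.105,.12,(.517,-.126),.04)
q=rect(P,.03,.06,(.507,-.237),.065);q=rect(P,.047,.06,(.507,-.237),.065);rect(P,.014,.026,(.507,-.237),.045)
im=cv2.imread("pics/w4.png");cv2.imwrite("pics/c5.png",cv2.resize(im[90:210,180:300],None,fx=5,fy=5,interpolation=cv2.INTER_CUBIC))
E
```

```text
t: 12.08
tool_pos: [0.5697, 0.171, 0.2281]
ee_rot: [-2.353, -2.079, 0.005]
wrist_force: [0.7, 0.1, -3.6]
opening: 0.194
gripper_force: 41.0
[0.56972295 0.17096329 0.22810066] [ 0.99237506 -0.1231984  -0.00372746]
side plate_grip 0.92 [290. 237.] [0.5596 0.1737 0.249 ]
side plate 0.79 [291. 268.] [0.5624 0.1694 0.164 ]
1336 z [0.1684 0.2408 0.296 ] rect [574.2 178.1] [63.2 62.2] 29.7
2079 z [0.1083 0.1108 0.1125] rect [ 517.1 -125.1] [51.2 51.1] 57.8
3133 z [0.0426 0.0478 0.0545] rect [ 507.6 -231.2] [118.2  46.7] 85.1
1698 z [0.0475 0.0519 0.0549] rect [ 508.6 -234.8] [110.   39.6] 84.2
618 z [0.0142 0.0185 0.0203] rect [ 508.9 -238.2] [81.1 83.4] 65.5
```

View pics/c5.png

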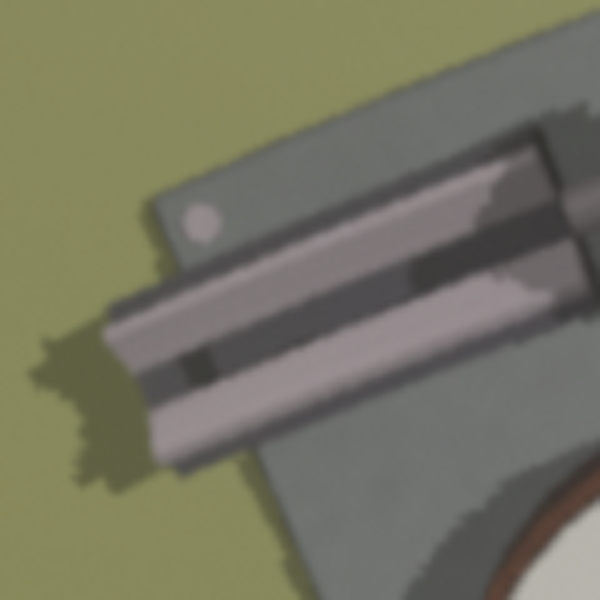

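The crop shows the slot running from about (142,392) to (567,217), with flared lips on both sides and clear of obstacles.

```bash
python3 - <<'E'
from h import *
z=np.load("pics/w4c.npz");c=(z["K"],z["R"],z["t"])
f=lambda x,y,h:atz("wrist",(180+x/5-.4,90+y/5-.4),h,c)[:2]
for nm,A,B,h in(("inner edges",((135,376),(560,193)),((150,410),(577,241)),.044),("outer edges",((104,328),(537,140)),((155,465),(590,290)),.054)):
    a=[f(*q,h) for q in A];b=[f(*q,h) for q in B];l=(np.add(a[0],b[0]))/2;r_=(np.add(a[1],b[1]))/2;d=r_-l
    print(nm,"mid",((l+r_)/2).round(4),"len",np.hypot(*d),"yaw",np.degrees(np.arctan2(d[1],d[0])),"width",np.hypot(*(b[0]-a[0])),np.hypot(*(b[1]-a[1])))
E
```

```text
inner edges mid [ 0.5075 -0.2343] len 0.11077706370633554 yaw 84.97710085819847 width 0.009045330523349777 0.011847665041595089
outer edges mid [ 0.5067 -0.2342] len 0.11071523587505874 yaw 85.15916395944451 width 0.03481689545922983 0.036178247755264514
```

```bash
python3 -m handwheel '[{"linear":[-0.005,-0.03,0],"spin":0,"claw":0.1},{"linear":[-0.015,-0.09,0],"spin":0,"claw":0.1},{"linear":[-0.025,-0.16,0],"spin":0,"claw":0.1},{"linear":[-0.04,-0.24,0],"spin":0,"claw":0.1},{"linear":[-0.05,-0.32,0],"spin":0.01,"claw":0.1},{"linear":[-0.065,-0.4,0],"spin":0.019,"claw":0.1},{"linear":[-0.075,-0.48,0],"spin":0.019,"claw":0.1},{"linear":[-0.09,-0.56,0],"spin":0.019,"claw":0.1},{"linear":[-0.1,-0.64,0],"spin":0.019,"claw":0.1},{"linear":[-0.113,-0.72,0],"spin":0.019,"claw":0.1},{"linear":[-0.123,-0.78,0],"spin":0.019,"claw":0.1},{"linear":[-0.128,-0.812,0],"spin":0.019,"claw":0.1}]'
python3 -m handwheel '[{"linear":[0,0,0],"spin":0,"claw":0.1},{"linear":[0,0,0],"spin":0,"claw":0.1},{"linear":[0,0,0],"spin":0,"claw":0.1},{"linear":[0,0,0],"spin":0,"claw":0.1},{"linear":[0,0,0],"spin":0,"claw":0.1},{"linear":[0,0,0],"spin":0,"claw":0.1}]'
python3 - <<'E'
from h import *
s=sensors.observe();print(s["tool_pos"],cv2.Rodrigues(s["ee_rot"])[0].round(4))
im,d=eyes.read_camera("side");tips("plate","side",.164,2);tips("plate_grip","side",.249,2)
im2,d=eyes.read_camera("scene");tips("plate","scene",.164,2);tips("plate_grip","scene",.249,2)
u,v=proj("side",(.507,-.235,.1)).astype(int);a=im[v-65:v+65,u-80:u+80]
u,v=proj("scene",(.507,-.235,.1)).astype(int);b=im2[v-65:v+65,u-80:u+80]
cv2.imwrite("pics/c6.png",cv2.resize(np.hstack([a,b]),None,fx=2.5,fy=2.5,interpolation=cv2.INTER_CUBIC))
E
```

```text
t: 13.23
tool_pos: [0.5052, -0.2395, 0.2292]
ee_rot: [2.327, 2.111, -0.005]
wrist_force: [0.6, 1.4, -4.4]
opening: 0.194
gripper_force: 41.0
t: 13.73
tool_pos: [0.5073, -0.2337, 0.2303]
ee_rot: [-2.321, -2.117, -0.0]
wrist_force: [0.6, -0.1, -3.2]
opening: 0.194
gripper_force: 41.0
[ 0.50734869 -0.23372304  0.2302715 ] [[ 9.190e-02  9.958e-01  1.000e-04]
 [ 9.958e-01 -9.190e-02  1.000e-04]
 [ 1.000e-04  0.000e+00 -1.000e+00]]
side plate 0.93 [238. 326.] [0.5896 0.3291 0.164 ]
side plate 0.58 [383. 164.] [ 0.5023 -0.2243  0.164 ]
side plate_grip 0.72 [234. 305.] [0.5755 0.3513 0.249 ]
side plate_grip 0.6 [388. 130.] [ 0.5002 -0.2372  0.249 ]
scene plate 0.91 [382. 288.] [0.8298 0.1505 0.164 ]
scene plate 0.68 [256. 190.] [ 0.5148 -0.2306  0.164 ]
scene plate_grip 0.83 [382. 275.] [0.8845 0.1515 0.249 ]
scene plate_grip 0.71 [252. 161.] [ 0.5102 -0.2342  0.249 ]
```

View pics/c6.png

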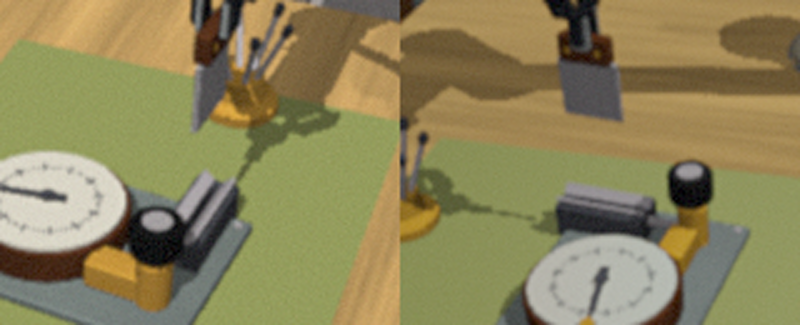

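Both views show the plate hanging upright above the slot and in line with it. Lowering in stages.

```bash
python3 -m handwheel '[{"linear":[0,-0.002,-0.04],"spin":0,"claw":0.1},{"linear":[0,-0.002,-0.1],"spin":0,"claw":0.1},{"linear":[0,-0.002,-0.15],"spin":0,"claw":0.1},{"linear":[0,-0.002,-0.19],"spin":0,"claw":0.1},{"linear":[0,-0.002,-0.22],"spin":0,"claw":0.1},{"linear":[0,-0.002,-0.235],"spin":0,"claw":0.1},{"linear":[0,-0.002,-0.245],"spin":0,"claw":0.1},{"linear":[0,-0.002,-0.255],"spin":0,"claw":0.1},{"linear":[0,-0.002,-0.255],"spin":0,"claw":0.1},{"linear":[0,-0.002,-0.255],"spin":0,"claw":0.1}]'
```

```text
t: 14.87
tool_pos: [0.5074, -0.236, 0.1032]
ee_rot: [2.322, 2.115, 0.0]
wrist_force: [0.3, 0.4, -3.7]
opening: 0.195
gripper_force: 41.0
```

```bash
python3 -m handwheel '[{"linear":[0,0,-0.01],"spin":0,"claw":0.1},{"linear":[0,0,-0.02],"spin":0,"claw":0.1},{"linear":[0,0,-0.028],"spin":0,"claw":0.1},{"linear":[0,0,-0.034],"spin":0,"claw":0.1},{"linear":[0,0,-0.038],"spin":0,"claw":0.1},{"linear":[0,0,-0.038],"spin":0,"claw":0.1},{"linear":[0,0,-0.038],"spin":0,"claw":0.1}]'
```

```text
t: 15.45
tool_pos: [0.5076, -0.2359, 0.0861]
ee_rot: [2.322, 2.114, 0.001]
wrist_force: [-2.5, 2.2, 11.9]
opening: 0.195
gripper_force: 42.8
```

Contact with the floor registers at the expected height (11.9 N). Releasing, rising and looking.

```bash
python3 -m handwheel '[{"linear":[0,0,0],"spin":0,"claw":0.5},{"linear":[0,0,0],"spin":0,"claw":0.6},{"linear":[0,0,0],"spin":0,"claw":0.6},{"linear":[0,0,0],"spin":0,"claw":0.6},{"linear":[0,0,0.04],"spin":0,"claw":0.6},{"linear":[0,0,0.1],"spin":0,"claw":0.6},{"linear":[0,0,0.18],"spin":0,"claw":0.6},{"linear":[0,0,0.26],"spin":0,"claw":0.8},{"linear":[0,0,0.34],"spin":0,"claw":1},{"linear":[0,0,0.42],"spin":0,"claw":1},{"linear":[0,0.08,0.46],"spin":0,"claw":1},{"linear":[0,0.16,0.46],"spin":0,"claw":1}]'
python3 -m handwheel '[{"linear":[0,0,0],"spin":0,"claw":1},{"linear":[0,0,0],"spin":0,"claw":1},{"linear":[0,0,0],"spin":0,"claw":1},{"linear":[0,0,0],"spin":0,"claw":1}]'
python3 - <<'E'
from h import *
p,d=eyes.read_camera("wrist");cv2.imwrite("pics/w7.png",p);P=cloud("wrist",d)
for q,z in(("plate",.018),("plate_grip",.103),("pointer_tip",.056),("marker_aim",.056)):tips(q,"wrist",z,1)
rect(P,.108,.14,(.507,-.235),.04)
im,_=eyes.read_camera("side");im2,_=eyes.read_camera("scene")
u,v=proj("side",(.58,-.2,.06)).astype(int);a=im[v-65:v+65,u-80:u+80]
u,v=proj("scene",(.58,-.2,.06)).astype(int);b=im2[v-65:v+65,u-80:u+80]
cv2.imwrite("pics/c7.png",cv2.resize(np.hstack([a,b]),None,fx=2.5,fy=2.5,interpolation=cv2.INTER_CUBIC))
E
```

```text
t: 16.45
tool_pos: [0.5098, -0.1592, 0.3186]
ee_rot: [2.32, 2.103, 0.006]
wrist_force: [0.7, 0.3, 0.1]
opening: 1.002
gripper_force: 0.0
t: 16.78
tool_pos: [0.507, -0.1576, 0.3129]
ee_rot: [-2.323, -2.114, 0.002]
wrist_force: [-0.9, 0.4, 0.1]
opening: 0.997
gripper_force: 0.0
wrist plate 0.59 [327. 239.] [ 0.506  -0.2373  0.018 ]
wrist plate_grip 0.86 [328. 266.] [ 0.5062 -0.239   0.103 ]
wrist pointer_tip 0.72 [489. 191.] [ 0.7138 -0.1803  0.056 ]
wrist marker_aim 0.8 [485. 191.] [ 0.7078 -0.1796  0.056 ]
899 z [0.1149 0.119  0.1205] rect [ 506.  -235.8] [59.3 18.4] 84.5
```

View pics/c7.png

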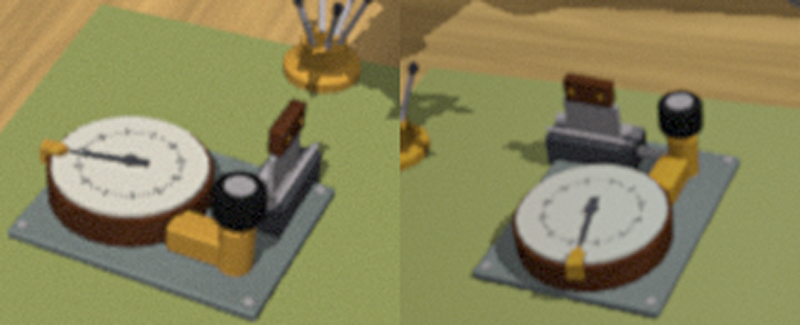

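The views show the plate upright in the slot with its top at 119 mm, exactly home, and the hand still at the marker.

```bash
python3 -c "from workcell import r;print(r.hand_in())"
```

```text
the job is handed in; nothing more can be done
None
```

The job is handed in: the hand's tip points at the brass marker with the knob released, and the lock plate stands upright and fully home in the slot, let go; the hand-in returned no verdict.

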